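# Clip the red marker tag onto the green board's holder

### The job

Take the red marker tag and push its snap hook straight down over the steel wire loop of the holder that carries the green circuit board, until the loop is fully inside the hook and the sprung gate flicks shut beneath it. Then let go, leaving the red tag hanging on that loop. Leave the yellow tag where it stands.

Things in the scene. Friction and masses are not known exactly. Their poses are not given: they have to be found in the camera images.
- red_tag: Red tag, 160 g, 118 mm tall, upright on two feet; origin under its middle, z up. Red paddle to grip: 14 (x) by 36 (y) mm, z 68-118. Steel hook below, mouth down, tunnel along y: crown z 60-68, 28 by 24 mm; legs leave a 16 mm gap in x; below z 24 they splay to a 40 mm mouth at z 0 (feet to x +-28, 30 mm in y). Seated, the bar's centre is at z 56, x about 0. Hangs upright by itself.
- red_tag_gate (a joint): Red tag's sprung brass gate across the tunnel at tag z 26 mm, hinged in the leg at -x (rad): 0 shut and level, grows as its free end swings up into the hook, 1.45 open. Opens inward only. A bar pressing on it from below opens it at about 3 to 7 N; the tag's weight does not. It flicks shut once the bar's centre is past tag z 51 mm.
- green_loop (a point): Middle of the top bar of the wire loop on the holder with the green board, 80 mm above the bench: centre of a steel bar 8 mm thick along this point's y; z up. Loop 80 mm wide, bar straight for 64. Holder fixed: dark base 160 (x) by 120 by 10 mm, middle 45 mm to +x of the loop; board etc. from 34 mm to +x, under 48 mm high. A twin holder with a blue board and same loop stands near.
- yellow_tag: Yellow marker tag, the same shape and frame as the red one, standing on the bench. To be left alone.
Things that resemble listed ones, but are neither listed nor needed, are in the scene too. Leave any blue, purple or turquoise look-alike of the red_tag alone.

How it is judged (in metres and radians):
At the end, for the whole second after the job is handed in: Green loop's bar inside the red hook between gate and crown (loop point 28 to 66 mm up the tag's z, within 16 mm in x, 75 mm in all; tunnel along the bar within 0.6 rad), gate under 0.2 rad, tag released and still (under 0.05 m/s), yellow tag within 30 mm of its start (value of joint red_tag_gate below 0.2 rad and z of green_loop in the frame of red_tag between 0.028 and 0.066 m and x of green_loop in the frame of red_tag between -0.016 and 0.016 m and distance between green_loop and red_tag below 0.075 m and angle between the y axis of red_tag and the y axis of green_loop, either way round below 0.6 rad and linear speed of red_tag below 0.05 m/s and distance of yellow_tag from where it was at the start of the episode below 0.03 m); the robot touches nothing.
It fails at once if the yellow tag is moved more than 30 mm or knocked over (distance of yellow_tag from where it was at the start of the episode above 0.03 m or angle between yellow_tag's own z axis and vertical above 0.6 rad).
It also fails if it takes over 37 s, if anything falls off the work surface, if the arm or the gripper's body presses on something with over 40 N, if the wrist force passes 120 N, or if a joint passes its speed limit or range.

### The arm

A 6-joint arm with a two-finger parallel gripper is mounted at the origin on the work surface. World frame = base frame: x ahead of the robot, y to its left, z up, the work surface at z = 0. Lengths are in m, angles in degrees, forces in N, time in s.
With the tool pointing down it reaches from about 0.25 to 0.725 m from the base axis. Payload 9.7 kg.
Tool frame: the origin (TCP) lies between the finger pads; the fingertips stand 11 mm ahead of it and the grasp point (between the pads) lies 8 mm behind it; z points along the fingers, y is the direction in which the jaws open and shut (so a half turn about z gives the same grasp; the last joint's range is limited). The gripper opens to 85 mm and grips with 20 to 120 N. Pads are 22 mm wide; open, the fingers measure 114 mm over their backs; the gripper's body (76 mm by 85 mm) begins 54 mm behind the grasp point. The pads swing forward as they close: fully open they stand 13 mm farther back than shut.
Start: joints at [-66.062, 4.979, 10.078, 95.1, 0, 90], TCP at [0.223, -0.503, 0.242] pointing down, gripper open.
Joint ranges: [-179.16, 179.16], [-48.56, 103.87], [-65.8, 70.77], [-126.05, 130.52], [-82.76, 87.17], [-180, 180]. Speed limits (degrees/s): [127.2, 127.2, 147.25, 180, 180, 180].

### API

Orientations are given as [roll, pitch, yaw] about the fixed x, y, z axes, in that order (R = Rz(yaw) Ry(pitch) Rx(roll)).
In Python, from workcell import bot gives the robot as it stands.
- The arm moves only by the tool play_rows, never from a script. Its argument "targets" is a list of rows, each an object of numbers: "fingers": the gripper command: -1 is shut, 1 is fully open, values between are in proportion; "x", "y", "z": the shift along the tool's x, y, z in m; "wx", "wy", "wz": the turn, a rotation vector about the tool's x, y, z in degrees. In form: [{"fingers": .., "x": .., "y": .., "z": .., "wx": .., "wy": .., "wz": ..}, ...]. A call has 1 to 20 rows; each row is the pose to reach, as a shift and turn from the pose commanded when the call began, along the tool's axes at that moment; what a row does not reach only later rows make up. A row lasts 1/12 s, in which the tool goes at most 41.7 mm and 7.16 degrees, less where a joint would pass 70% of its speed; a pose out of reach is approached as far as the arm can. A call with a gripper value outside its range is refused whole. The fingers move at their own pace and stop on an object; "grip_force" is the grip in N (left out, the last holds). Time passes only in rows, so rows that repeat a pose let the fingers close. It gives the time, the measured TCP pose, the force and the opening at its end, in the units of the state.
- bot.get_obs(): the state, without advancing time (a new reading comes with each control period).
- bot.camera(name): name is "scene" or "top"; returns (picture, depth): 400x640x3 uint8, blue, green, red; 400x640 float32, m along the optical axis (not along the pixel's ray), 0 where there is no reading.
- bot.get_calibration(name): a dict with "fx", "fy", "cx", "cy" (pixels), "camera_from_world" (4x4, takes a point from world to camera coordinates). Camera axes: x right, y down, z forward; pixel columns grow to the right and rows downward; lengths in m; the calibration is good to about 2 mm. A picture is of the moment at which its call begins. get_calibration takes no time and is no camera call.
- bot.job_done(): hands the job in, once; it reports no verdict.
Trained networks look in the newest picture that a camera, given by its name, has taken for a name from the list of things; names that differ only in an ending like _2 or _b are one class to them, and where a whole thing is asked for, a point or a joint stands for the part that bears it (a point fixed in the world has none). Each returns a list of dicts, best first, with "confidence" (0 to 1); they miss things now and then, are a little off and sometimes report something else, mostly with a low value. They report only what shows in the picture. A call takes as long as a camera call. They do not tell look-alikes from the thing itself.
- bot.look_for(query, camera): "extent" ([left, top, right, bottom] in pixels, round what is visible of it).
- bot.outline_of(query, camera): "region" (400x640 bool, what is visible of it) and "extent" ([left, top, right, bottom] in pixels, round what is visible of it).
- bot.place_of(query, camera): "point" ([row, column] in pixels: a listed point, or the origin of a listed thing).
The state is a dict: "time": time; "q": joint angles; "qd": joint speeds; "joint_efforts": joint torques, N m; "ee_pos": TCP position; "tcp_rot": TCP orientation; "wrist_force": force on the tool from outside, world axes, zero at the start; "torque": the same for the moment, N m; "opening": finger opening in m.
Only numpy, scipy, OpenCV 4.12 (cv2) and the standard library are available. Lean on these libraries where they do the work, as an engineer would, in place of code of your own. Each camera call takes 0.05 s, during which the arm holds its last target.

## Working session

There is one attempt and no reset: what is moved stays moved. The work goes in short steps, Python scripts to look and compute and a tool call to move; the robot and the scene stay as the last step left them, time stands still between calls to the robot, and variables do not carry over. Pictures are saved under pics/ and viewed, and the job is handed in when it is done.

Besides the shell and the picture viewer there is one more tool, called by a JSON object that holds its "fn" and its "kwargs", one argument or row to a line. play_rows: Moves the arm, as the interface text tells. Its arguments: {"type":"object","properties":{"targets":{"type":"array","items":{"type":"object","properties":{"fingers":{"type":"number"},"x":{"type":"number"},"y":{"type":"number"},"z":{"type":"number"},"wx":{"type":"number"},"wy":{"type":"number"},"wz":{"type":"number"}}}},"grip_force":{"type":"number"}},"required":["targets"]}

```bash
mkdir -p pics; ls
python3 - <<'E'
from workcell import bot
import cv2,numpy as np
for n in ["scene","top"]:
    p,d=bot.camera(n); cv2.imwrite(f"pics/{n}0.png",p); np.save(f"{n}_d.npy",d); np.save(f"{n}_p.npy",p)
    c=bot.get_calibration(n); print(n,c["fx"],c["cx"],c["cy"]); print(np.round(np.linalg.inv(c["camera_from_world"]),3))
    for q in ["red_tag","yellow_tag","green_loop"]:
        print(q,[(r["point"],round(r["confidence"],2)) for r in bot.place_of(q,n)],[(r["extent"],round(r["confidence"],2)) for r in bot.look_for(q,n)])
print(bot.get_obs())
E
```

```text
pics
scene 475.6888853915927 310.2360221419174 202.25788695465536
[[ 0.814  0.472 -0.34   0.749]
 [ 0.581 -0.649  0.491 -0.365]
 [ 0.011 -0.597 -0.802  0.642]
 [ 0.     0.     0.     1.   ]]
red_tag [([237.3, 243.3], 0.95), ([232.7, 187.9], 0.65), ([280.3, 215.2], 0.63), ([349.1, 213.8], 0.59), ([173.3, 448.7], 0.34)] [([193.5, 229.6, 233.3, 294.7], 0.96), ([157.1, 180.8, 199.3, 248.2], 0.84), ([187.1, 305.1, 235.8, 367.5], 0.8)]
yellow_tag [([152.1, 334.4], 0.56)] [([317.2, 96.4, 352.3, 163.9], 0.89)]
green_loop [([175.0, 451.9], 0.96)] [([409.3, 161.1, 530.2, 267.7], 0.81)]
top 514.8221759293257 323.90739429091747 214.82917671631256
[[-1.430e-01 -9.700e-01  1.980e-01  2.970e-01]
 [-9.900e-01  1.410e-01 -2.800e-02 -1.100e-02]
 [-1.000e-03 -2.000e-01 -9.800e-01  1.075e+00]
 [ 0.000e+00  0.000e+00  0.000e+00  1.000e+00]]
red_tag [([200.9, 423.3], 0.95), ([249.4, 351.4], 0.84), ([281.4, 383.9], 0.62), ([235.0, 391.1], 0.57)] [([380.6, 220.2, 408.8, 251.8], 0.82), ([338.5, 230.3, 364.2, 259.6], 0.79), ([377.1, 266.5, 399.0, 299.7], 0.64), ([413.8, 182.8, 442.5, 214.0], 0.6)]
yellow_tag [([258.1, 241.7], 0.87)] [([222.9, 243.0, 247.4, 272.6], 0.94), ([381.3, 219.8, 407.4, 250.5], 0.64)]
green_loop [([148.6, 223.1], 0.75)] [([191.9, 100.3, 257.5, 184.9], 0.68)]
{'time': 0.7, 'q': array([-6.60639419e+01,  4.97737335e+00,  1.00797353e+01,  9.50998372e+01,
       -1.81797080e-03,  9.00002601e+01]), 'qd': array([-0.0100681 ,  0.05926277,  0.0473057 , -0.06594255,  0.07618987,
        0.04183948]), 'joint_efforts': array([-1.77079669e-04, -5.19967496e+01,  4.64782441e+01,  1.14873459e-03,
       -5.33112234e-05, -1.33011886e-05]), 'ee_pos': array([ 0.22313671, -0.50270371,  0.24231243]), 'tcp_rot': array([1.79997475e+02, 1.81795933e-03, 2.39357979e+01]), 'wrist_force': array([ 0.17731142, -0.25346178,  0.44096481]), 'torque': array([ 0.01825751, -0.00393678,  0.03810359]), 'opening': 0.08516158593608798}
```

View pics/scene0.png

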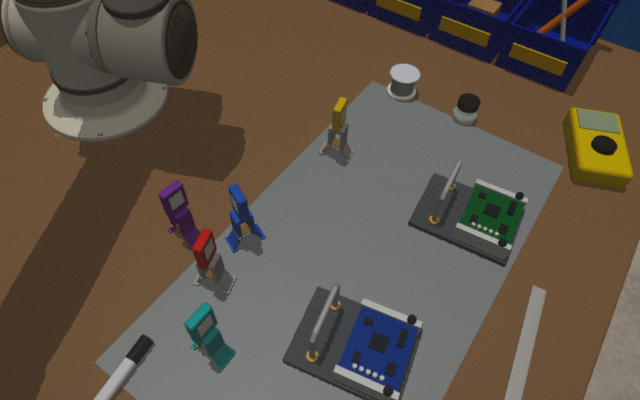

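View pics/top0.png

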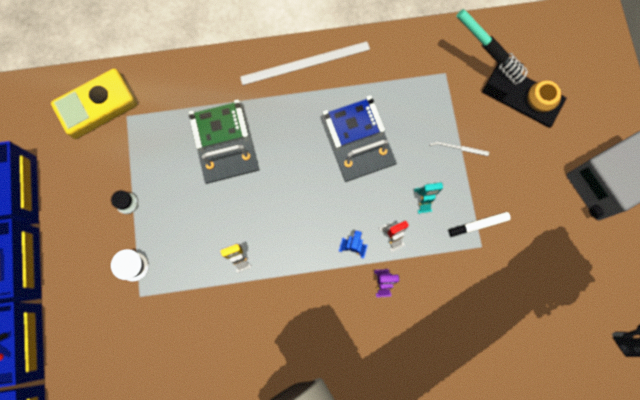

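The red tag is at scene (205,250) and top (397,232). These could be taken for it:
- blue: scene (240,215)
- purple: scene (180,205)
- turquoise: scene (208,330)
- yellow: scene (340,115)

The only red one is the target. The green holder is at scene (475,210) and top (222,140). Next I check a crop and measure.

```bash
cat > h.py <<'E'
import numpy as np,cv2
from workcell import bot
def cloud(n,d):
    c=bot.get_calibration(n);v,u=np.mgrid[0:400,0:640]
    P=np.stack([(u-c["cx"])/c["fx"]*d,(v-c["cy"])/c["fy"]*d,d],-1)
    T=np.linalg.inv(c["camera_from_world"]);W=P@T[:3,:3].T+T[:3,3];W[d<=0]=np.nan;return W
def rect(P):
    (c,s,a)=cv2.minAreaRect((P[:,:2]*1000).astype(np.float32));return np.round(c,1),np.round(s,1),round(a,1)
def proj(n,X):
    c=bot.get_calibration(n);T=c["camera_from_world"];p=np.atleast_2d(X)@T[:3,:3].T+T[:3,3]
    return np.stack([p[:,0]/p[:,2]*c["fx"]+c["cx"],p[:,1]/p[:,2]*c["fy"]+c["cy"]],-1)
E
python3 - <<'E'
from h import *
ims=[]
for n in ["scene","top"]:
    p=np.load(f"{n}_p.npy");d=np.load(f"{n}_d.npy");W=cloud(n,d)
    hsv=cv2.cvtColor(p,cv2.COLOR_BGR2HSV);
    red=((hsv[...,0]<8)|(hsv[...,0]>172))&(hsv[...,1]>150)&(hsv[...,2]>80)
    box=np.zeros_like(red)
    if n=="scene": box[220:280,180:235]=1; loopb=(slice(155,225),slice(425,465)); cr=(170,300,160,320)
    else: box[210:250,375:415]=1; loopb=(slice(135,175),slice(195,260)); cr=(180,300,330,450)
    m=red&box&(W[...,2]>.05)&(W[...,2]<.13);P=W[m];print(n,"red",len(P),P[:,2].min(),P[:,2].max(),rect(P))
    t=P[P[:,2]>.111];print(" top",len(t),t.mean(0) if len(t) else 0,rect(t) if len(t)>3 else 0)
    w=W[loopb].reshape(-1,3);t=w[(w[:,2]>.07)&(w[:,2]<.092)];print(" loop",len(t),t.mean(0),rect(t))
    w=t;print("  med z",np.median(w[:,2]), w[:,2].max())
    a,b,c,e=cr;ims.append(cv2.resize(p[a:b,c:e],(400,400*(b-a)//(e-c)),interpolation=cv2.INTER_CUBIC))
    print(" place check", proj(n,[[0.3,-0.1,0]]))
h=max(i.shape[0] for i in ims)
cv2.imwrite("pics/crop1.png",np.hstack([cv2.copyMakeBorder(i,0,h-i.shape[0],0,0,0) for i in ims]))
E
```

```text
scene red 240 0.1036863480875807 0.12079811667950269 (array([ 448.5, -175.5]), array([13.8, 35.1]), 14.9)
 top 238 [ 0.44879507 -0.17589713  0.11759553] (array([ 448.5, -175.5]), array([13.8, 35.1]), 14.9)
 loop 229 [0.66063661 0.13780114 0.08156127] (array([659.6, 144.9]), array([ 8. , 82.7]), 6.6)
  med z 0.08265328243967096 0.08693531708717017
 place check [[179.78903815 202.00219141]]
top red 143 0.08101977706417263 0.12216838319332513 (array([ 447.4, -174.8]), array([12.5, 35. ]), 18.3)
 top 120 [ 0.44717849 -0.17454895  0.1173489 ] (array([ 447.4, -174.8]), array([12.5, 35. ]), 18.3)
 loop 168 [0.65951583 0.14503187 0.0814559 ] (array([659.8, 146.1]), array([ 9. , 87.4]), 6.6)
  med z 0.08208339291241373 0.0882009891850285
 place check [[366.74388956 312.1924043 ]]
```

View pics/crop1.png

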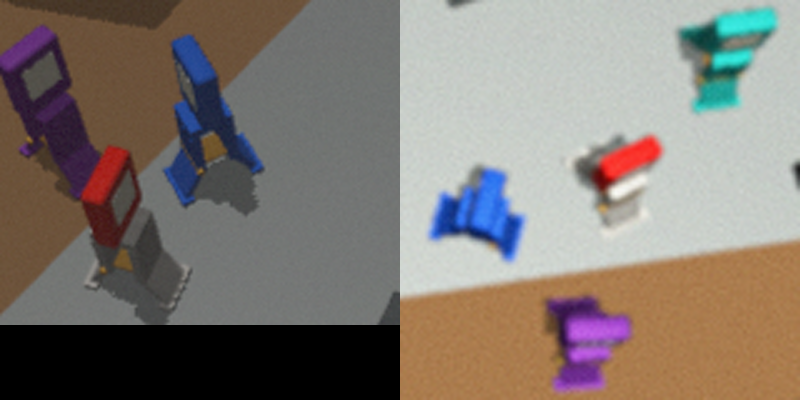

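The crop confirms the red tag on its own: red paddle with steel hook. Both cameras agree on its position to about 1 mm. Paddle centre is (0.448, -0.175), top 0.118, tag x at about 16.5°. Loop middle is (0.660, 0.1455), bar top about 0.084, x at 6.6°. Now I check the neighbours and compute the move.

```bash
cat >> h.py <<'E'
from scipy.spatial.transform import Rotation as R
def go(x,y,z,yaw):
    o=bot.get_obs();r=R.from_euler('xyz',o["tcp_rot"],degrees=True);t=R.from_euler('xyz',[180,0,yaw],degrees=True)
    print("t",o["time"],"pos",np.round(o["ee_pos"],4),"rot",np.round(o["tcp_rot"],2),"F",np.round(o["wrist_force"],1),"op",round(o["opening"],4))
    print("shift",np.round(r.inv().apply(np.array([x,y,z])-o["ee_pos"]),4),"rotvec",np.round((r.inv()*t).as_rotvec(degrees=True),2))
E
python3 - <<'E'
from h import *
W=cloud("top",np.load("top_d.npy"))
for nm,(v0,v1,u0,u1) in dict(blue=(225,262,335,370),purple=(262,300,370,402),turq=(178,215,412,445),yel=(240,275,215,255)).items():
    w=W[v0:v1,u0:u1].reshape(-1,3);t=w[(w[:,2]>.108)&(w[:,2]<.13)];print(nm,len(t),rect(t))
go(.448,-.175,.22,106.5)
E
```

```text
blue 144 (array([436., -91.]), array([14.3, 35.4]), 65.3)
purple 154 (array([ 355.2, -140.3]), array([35.6, 14. ]), 86.2)
turq 146 (array([ 516.8, -254.6]), array([35.8, 14.2]), 88.6)
yel 150 (array([450.9, 146.3]), array([14.5, 35.6]), 14.4)
t 0.7 pos [ 0.2231 -0.5027  0.2423] rot [180.     0.    23.94] F [ 0.2 -0.3  0.4] op 0.0852
shift [ 0.3385 -0.2083  0.0223] rotvec [  0.     0.   -82.56]
```

{"fn": "play_rows", "kwargs": {
  "targets": [
    {"x": 0.3385, "y": -0.2083, "z": 0.022, "wz": -82.5, "fingers": 0.2},
    {"x": 0.3385, "y": -0.2083, "z": 0.022, "wz": -82.5, "fingers": 0.2},
    {"x": 0.3385, "y": -0.2083, "z": 0.022, "wz": -82.5, "fingers": 0.2},
    {"x": 0.3385, "y": -0.2083, "z": 0.022, "wz": -82.5, "fingers": 0.2},
    {"x": 0.3385, "y": -0.2083, "z": 0.022, "wz": -82.5, "fingers": 0.2},
    {"x": 0.3385, "y": -0.2083, "z": 0.022, "wz": -82.5, "fingers": 0.2},
    {"x": 0.3385, "y": -0.2083, "z": 0.022, "wz": -82.5, "fingers": 0.2},
    {"x": 0.3385, "y": -0.2083, "z": 0.022, "wz": -82.5, "fingers": 0.2},
    {"x": 0.3385, "y": -0.2083, "z": 0.022, "wz": -82.5, "fingers": 0.2},
    {"x": 0.3385, "y": -0.2083, "z": 0.022, "wz": -82.5, "fingers": 0.2},
    {"x": 0.3385, "y": -0.2083, "z": 0.022, "wz": -82.5, "fingers": 0.2},
    {"x": 0.3385, "y": -0.2083, "z": 0.022, "wz": -82.5, "fingers": 0.2},
    {"x": 0.3385, "y": -0.2083, "z": 0.022, "wz": -82.5, "fingers": 0.2},
    {"x": 0.3385, "y": -0.2083, "z": 0.022, "wz": -82.5, "fingers": 0.2},
    {"x": 0.3385, "y": -0.2083, "z": 0.022, "wz": -82.5, "fingers": 0.2},
    {"x": 0.3385, "y": -0.2083, "z": 0.022, "wz": -82.5, "fingers": 0.2}
  ],
  "grip_force": 60
}}

```text
$.targets[0]: bad value
```

Run:
```python
from h import *
go(.448,-.175,.087,106.5)
```

```text
t 0.7 pos [ 0.2231 -0.5027  0.2423] rot [180.     0.    23.94] F [ 0.2 -0.3  0.4] op 0.0852
shift [ 0.3385 -0.2083  0.1553] rotvec [  0.     0.   -82.56]
```

{"fn": "play_rows", "kwargs": {
  "targets": [
    {"fingers": 0.2, "x": 0.3385, "y": -0.2083, "z": 0.022, "wx": 0, "wy": 0, "wz": -82.5},
    {"fingers": 0.2, "x": 0.3385, "y": -0.2083, "z": 0.022, "wx": 0, "wy": 0, "wz": -82.5},
    {"fingers": 0.2, "x": 0.3385, "y": -0.2083, "z": 0.022, "wx": 0, "wy": 0, "wz": -82.5},
    {"fingers": 0.2, "x": 0.3385, "y": -0.2083, "z": 0.022, "wx": 0, "wy": 0, "wz": -82.5},
    {"fingers": 0.2, "x": 0.3385, "y": -0.2083, "z": 0.022, "wx": 0, "wy": 0, "wz": -82.5},
    {"fingers": 0.2, "x": 0.3385, "y": -0.2083, "z": 0.022, "wx": 0, "wy": 0, "wz": -82.5},
    {"fingers": 0.2, "x": 0.3385, "y": -0.2083, "z": 0.022, "wx": 0, "wy": 0, "wz": -82.5},
    {"fingers": 0.2, "x": 0.3385, "y": -0.2083, "z": 0.022, "wx": 0, "wy": 0, "wz": -82.5},
    {"fingers": 0.2, "x": 0.3385, "y": -0.2083, "z": 0.022, "wx": 0, "wy": 0, "wz": -82.5},
    {"fingers": 0.2, "x": 0.3385, "y": -0.2083, "z": 0.022, "wx": 0, "wy": 0, "wz": -82.5},
    {"fingers": 0.2, "x": 0.3385, "y": -0.2083, "z": 0.022, "wx": 0, "wy": 0, "wz": -82.5},
    {"fingers": 0.2, "x": 0.3385, "y": -0.2083, "z": 0.022, "wx": 0, "wy": 0, "wz": -82.5},
    {"fingers": 0.2, "x": 0.3385, "y": -0.2083, "z": 0.022, "wx": 0, "wy": 0, "wz": -82.5},
    {"fingers": 0.2, "x": 0.3385, "y": -0.2083, "z": 0.022, "wx": 0, "wy": 0, "wz": -82.5},
    {"fingers": 0.2, "x": 0.3385, "y": -0.2083, "z": 0.022, "wx": 0, "wy": 0, "wz": -82.5}
  ],
  "grip_force": 60
}}

```text
time: 1.95
ee_pos: [0.4479, -0.1752, 0.2203]
tcp_rot: [180.0, 0.0, 106.3]
wrist_force: [-0.5, 1.5, 0.3]
opening: 0.0511
```

Run:
```python
from h import *
go(.448,-.175,.087,106.5)
```

```text
t 1.95 pos [ 0.4479 -0.1752  0.2203] rot [179.99   0.   106.27] F [-0.5  1.5  0.3] op 0.0511
shift [2.000e-04 1.000e-04 1.333e-01] rotvec [ 0.01  0.   -0.23]
```

Descend, settle, and look before closing.

{"fn": "play_rows", "kwargs": {
  "targets": [
    {"fingers": 0.2, "x": 0, "y": 0, "z": 0.03, "wx": 0, "wy": 0, "wz": 0},
    {"fingers": 0.2, "x": 0, "y": 0, "z": 0.06, "wx": 0, "wy": 0, "wz": 0},
    {"fingers": 0.2, "x": 0, "y": 0, "z": 0.085, "wx": 0, "wy": 0, "wz": 0},
    {"fingers": 0.2, "x": 0, "y": 0, "z": 0.105, "wx": 0, "wy": 0, "wz": 0},
    {"fingers": 0.2, "x": 0, "y": 0, "z": 0.12, "wx": 0, "wy": 0, "wz": 0},
    {"fingers": 0.2, "x": 0, "y": 0, "z": 0.13, "wx": 0, "wy": 0, "wz": 0},
    {"fingers": 0.2, "x": 0, "y": 0, "z": 0.133, "wx": 0, "wy": 0, "wz": 0},
    {"fingers": 0.2, "x": 0, "y": 0, "z": 0.133, "wx": 0, "wy": 0, "wz": 0}
  ]
}}

```text
time: 2.62
ee_pos: [0.4477, -0.1751, 0.087]
tcp_rot: [-180.0, -0.0, 106.4]
wrist_force: [-1.2, -0.1, -0.1]
opening: 0.0515
```

Run:
```python
from h import *
p,d=bot.camera("scene");q,_=bot.camera("top")
a=cv2.resize(p[150:310,150:330],(400,356));b=cv2.resize(q[170:310,320:460],(356,356))
cv2.imwrite("pics/g1.png",np.hstack([a,b]));go(.448,-.175,.087,106.5)
```

```text
t 2.7167 pos [ 0.4485 -0.1753  0.0883] rot [1.7994e+02 5.0000e-02 1.0640e+02] F [ 0.8  0.4 -0.2] op 0.0513
shift [ 0.0004 -0.0004  0.0013] rotvec [ 0.06  0.05 -0.1 ]
```

View pics/g1.png

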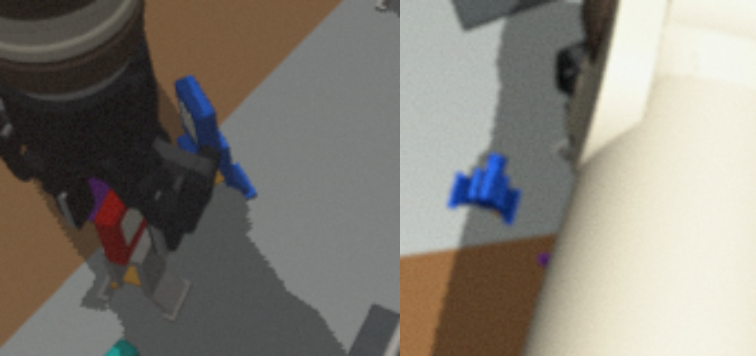

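The fingers straddle the red paddle (crop about (115,225)) and nothing else is touched. Close the gripper.

{"fn": "play_rows", "kwargs": {
  "targets": [
    {"fingers": -1, "x": 0, "y": 0, "z": 0, "wx": 0, "wy": 0, "wz": 0},
    {"fingers": -1, "x": 0, "y": 0, "z": 0, "wx": 0, "wy": 0, "wz": 0},
    {"fingers": -1, "x": 0, "y": 0, "z": 0, "wx": 0, "wy": 0, "wz": 0},
    {"fingers": -1, "x": 0, "y": 0, "z": 0, "wx": 0, "wy": 0, "wz": 0},
    {"fingers": -1, "x": 0, "y": 0, "z": 0, "wx": 0, "wy": 0, "wz": 0},
    {"fingers": -1, "x": 0, "y": 0, "z": 0, "wx": 0, "wy": 0, "wz": 0},
    {"fingers": -1, "x": 0, "y": 0, "z": 0, "wx": 0, "wy": 0, "wz": 0},
    {"fingers": -1, "x": 0, "y": 0, "z": 0, "wx": 0, "wy": 0, "wz": 0}
  ],
  "grip_force": 70
}}

```text
time: 3.38
ee_pos: [0.4484, -0.1751, 0.088]
tcp_rot: [179.9, 0.0, 106.4]
wrist_force: [-0.6, -0.0, 6.1]
opening: 0.0133
```

{"fn": "play_rows", "kwargs": {
  "targets": [
    {"fingers": -1, "x": 0, "y": 0, "z": -0.01, "wx": 0, "wy": 0, "wz": 0},
    {"fingers": -1, "x": 0, "y": 0, "z": -0.03, "wx": 0, "wy": 0, "wz": 0},
    {"fingers": -1, "x": 0, "y": 0, "z": -0.06, "wx": 0, "wy": 0, "wz": 0},
    {"fingers": -1, "x": 0, "y": 0, "z": -0.09, "wx": 0, "wy": 0, "wz": 0},
    {"fingers": -1, "x": 0, "y": 0, "z": -0.12, "wx": 0, "wy": 0, "wz": 0},
    {"fingers": -1, "x": 0, "y": 0, "z": -0.135, "wx": 0, "wy": 0, "wz": 0},
    {"fingers": -1, "x": 0, "y": 0, "z": -0.135, "wx": 0, "wy": 0, "wz": 0}
  ]
}}

```text
time: 3.97
ee_pos: [0.449, -0.1753, 0.2263]
tcp_rot: [179.8, 0.2, 106.4]
wrist_force: [0.1, -0.6, -1.2]
opening: 0.0133
```

Run:
```python
from h import *
go(.6597,.1455,.222,96.6)
```

```text
t 3.9667 pos [ 0.449  -0.1753  0.2263] rot [179.76   0.18 106.44] F [ 0.1 -0.6 -1.2] op 0.0133
shift [0.2481 0.2929 0.0048] rotvec [0.25 0.16 9.84]
```

{"fn": "play_rows", "kwargs": {
  "targets": [
    {"fingers": -1, "x": 0.02, "y": 0.0236, "z": 0, "wx": 0, "wy": 0, "wz": 1},
    {"fingers": -1, "x": 0.04, "y": 0.047, "z": 0, "wx": 0, "wy": 0, "wz": 2},
    {"fingers": -1, "x": 0.06, "y": 0.071, "z": 0, "wx": 0, "wy": 0, "wz": 3},
    {"fingers": -1, "x": 0.08, "y": 0.0945, "z": 0, "wx": 0, "wy": 0, "wz": 4},
    {"fingers": -1, "x": 0.1, "y": 0.118, "z": 0, "wx": 0, "wy": 0, "wz": 5},
    {"fingers": -1, "x": 0.12, "y": 0.1417, "z": 0, "wx": 0, "wy": 0, "wz": 6},
    {"fingers": -1, "x": 0.14, "y": 0.1653, "z": 0, "wx": 0, "wy": 0, "wz": 7},
    {"fingers": -1, "x": 0.16, "y": 0.189, "z": 0, "wx": 0, "wy": 0, "wz": 8},
    {"fingers": -1, "x": 0.18, "y": 0.2125, "z": 0, "wx": 0, "wy": 0, "wz": 9},
    {"fingers": -1, "x": 0.2, "y": 0.236, "z": 0, "wx": 0, "wy": 0, "wz": 9.8},
    {"fingers": -1, "x": 0.22, "y": 0.26, "z": 0, "wx": 0, "wy": 0, "wz": 9.8},
    {"fingers": -1, "x": 0.235, "y": 0.277, "z": 0, "wx": 0, "wy": 0, "wz": 9.8},
    {"fingers": -1, "x": 0.243, "y": 0.287, "z": 0, "wx": 0, "wy": 0, "wz": 9.8},
    {"fingers": -1, "x": 0.248, "y": 0.293, "z": 0, "wx": 0, "wy": 0, "wz": 9.8},
    {"fingers": -1, "x": 0.248, "y": 0.293, "z": 0, "wx": 0, "wy": 0, "wz": 9.8},
    {"fingers": -1, "x": 0.248, "y": 0.293, "z": 0, "wx": 0, "wy": 0, "wz": 9.8}
  ]
}}

```text
time: 5.3
ee_pos: [0.6585, 0.1455, 0.2214]
tcp_rot: [-179.9, 0.0, 96.6]
wrist_force: [-0.4, -0.5, -1.7]
opening: 0.0134
```

Run:
```python
from h import *
p,d=bot.camera("scene");q,_=bot.camera("top");np.save("s2_d.npy",d);np.save("s2_p.npy",p)
a=cv2.resize(p[70:270,390:570],(400,444),interpolation=cv2.INTER_CUBIC);b=cv2.resize(q[80:220,150:290],(400,400))
cv2.imwrite("pics/g2.png",np.hstack([a,cv2.copyMakeBorder(b,0,44,0,0,0)]));go(.6597,.1455,.165,96.6)
```

```text
t 5.4 pos [0.6585 0.1449 0.2223] rot [-1.7998e+02  1.0000e-02  9.6590e+01] F [-0.1 -0.4 -1.9] op 0.0131
shift [0.0005 0.0013 0.0573] rotvec [-0.02  0.01 -0.01]
```

View pics/g2.png

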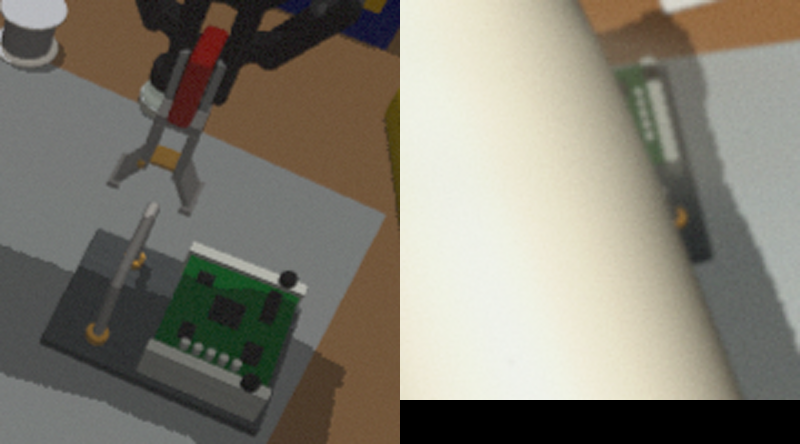

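The tag is held upright above the loop. I check its in-hand pose by projecting the model into the picture.

Run:
```python
from h import *
p=np.load("s2_p.npy").copy()
a=np.radians(6.6);Rz=R.from_euler('z',6.6,degrees=True)
W=cloud("scene",np.load("s2_d.npy"))
hsv=cv2.cvtColor(p,cv2.COLOR_BGR2HSV)
m=((hsv[...,0]<8)|(hsv[...,0]>172))&(hsv[...,1]>150)&(W[...,2]>.15);m[:, :420]=0;m[:,520:]=0
L=Rz.inv().apply(W[m]-[.6585,.145,.134]);print(len(L),np.percentile(L,[2,50,98],axis=0).round(4))
L=Rz.inv().apply(W[130:170,435:485].reshape(-1,3)-[.6585,.145,.134]);
L=L[(L[:,2]>-.005)&(L[:,2]<.03)&(abs(L[:,0])<.05)&(abs(L[:,1])<.05)]
print(len(L),np.percentile(L,[1,50,99],axis=0).round(4))
s=4;c=cv2.resize(p[80:180,420:520],None,fx=s,fy=s,interpolation=cv2.INTER_CUBIC)
for X in [(x,y,0) for x in(-.028,.028) for y in(-.015,.015)]+[(x,y,z) for x in(-.007,.007) for y in(-.018,.018) for z in(.068,.118)]:
    u,v=proj("scene",Rz.apply(X)+[.6585,.145,.134])[0];cv2.circle(c,(int((u-420+.5)*s),int((v-80+.5)*s)),3,(0,255,255),-1)
cv2.imwrite("pics/g3.png",c)
go(.6597,.1455,.165,96.6)
```

```text
500 [[-0.0077 -0.0188  0.0718]
 [-0.001  -0.0162  0.1091]
 [ 0.0054  0.0147  0.1179]]
492 [[-0.0287 -0.015   0.0005]
 [ 0.0011 -0.005   0.0152]
 [ 0.0265  0.0138  0.0296]]
t 5.4 pos [0.6585 0.1449 0.2223] rot [-1.7998e+02  1.0000e-02  9.6590e+01] F [-0.1 -0.4 -1.9] op 0.0131
shift [0.0005 0.0013 0.0573] rotvec [-0.02  0.01 -0.01]
```

View pics/g3.png

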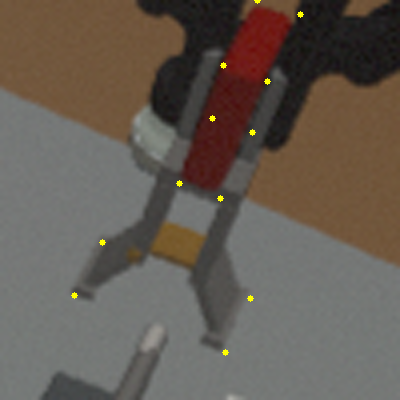

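The projected model matches the tag to within about 1 mm, and it is upright. Lower until the mouth is round the bar, just above the gate.

{"fn": "play_rows", "kwargs": {
  "targets": [
    {"fingers": -1, "x": 0.0005, "y": 0.002, "z": 0, "wx": 0, "wy": 0, "wz": 0},
    {"fingers": -1, "x": 0.0005, "y": 0.002, "z": 0.01, "wx": 0, "wy": 0, "wz": 0},
    {"fingers": -1, "x": 0.0005, "y": 0.002, "z": 0.025, "wx": 0, "wy": 0, "wz": 0},
    {"fingers": -1, "x": 0.0005, "y": 0.002, "z": 0.04, "wx": 0, "wy": 0, "wz": 0},
    {"fingers": -1, "x": 0.0005, "y": 0.002, "z": 0.052, "wx": 0, "wy": 0, "wz": 0},
    {"fingers": -1, "x": 0.0005, "y": 0.002, "z": 0.061, "wx": 0, "wy": 0, "wz": 0},
    {"fingers": -1, "x": 0.0005, "y": 0.002, "z": 0.067, "wx": 0, "wy": 0, "wz": 0},
    {"fingers": -1, "x": 0.0005, "y": 0.002, "z": 0.07, "wx": 0, "wy": 0, "wz": 0},
    {"fingers": -1, "x": 0.0005, "y": 0.002, "z": 0.07, "wx": 0, "wy": 0, "wz": 0}
  ]
}}

```text
time: 6.15
ee_pos: [0.6607, 0.1463, 0.1521]
tcp_rot: [-180.0, 0.0, 96.6]
wrist_force: [0.1, 0.0, -2.7]
opening: 0.0132
```

Run:
```python
from h import *
p,d=bot.camera("scene");np.save("s3_d.npy",d);np.save("s3_p.npy",p)
cv2.imwrite("pics/g4.png",cv2.resize(p[100:240,400:540],None,fx=4,fy=4,interpolation=cv2.INTER_CUBIC));go(.6605,.1455,.112,96.6)
```

```text
t 6.2 pos [0.6608 0.1464 0.1527] rot [179.98  -0.    96.63] F [ 0.3  0.1 -0.7] op 0.013
shift [-0.0009 -0.0004  0.0407] rotvec [ 0.02 -0.    0.03]
```

View pics/g4.png

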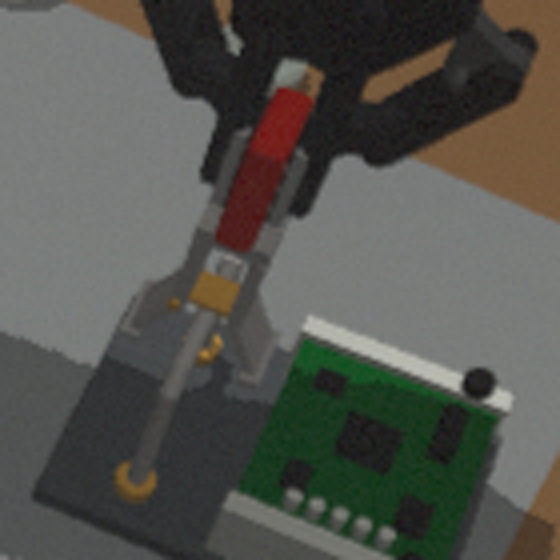

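The bar runs up the middle of the mouth, with the gate (crop about (213,292)) right above it. Push down slowly.

{"fn": "play_rows", "kwargs": {
  "targets": [
    {"fingers": -1, "x": 0, "y": 0, "z": 0.004, "wx": 0, "wy": 0, "wz": 0},
    {"fingers": -1, "x": 0, "y": 0, "z": 0.007, "wx": 0, "wy": 0, "wz": 0},
    {"fingers": -1, "x": 0, "y": 0, "z": 0.01, "wx": 0, "wy": 0, "wz": 0},
    {"fingers": -1, "x": 0, "y": 0, "z": 0.013, "wx": 0, "wy": 0, "wz": 0},
    {"fingers": -1, "x": 0, "y": 0, "z": 0.016, "wx": 0, "wy": 0, "wz": 0},
    {"fingers": -1, "x": 0, "y": 0, "z": 0.019, "wx": 0, "wy": 0, "wz": 0},
    {"fingers": -1, "x": 0, "y": 0, "z": 0.022, "wx": 0, "wy": 0, "wz": 0},
    {"fingers": -1, "x": 0, "y": 0, "z": 0.025, "wx": 0, "wy": 0, "wz": 0},
    {"fingers": -1, "x": 0, "y": 0, "z": 0.028, "wx": 0, "wy": 0, "wz": 0}
  ]
}}

```text
time: 6.95
ee_pos: [0.6605, 0.1465, 0.1238]
tcp_rot: [-180.0, 0.0, 96.6]
wrist_force: [-3.0, -0.5, -0.3]
opening: 0.0133
```

{"fn": "play_rows", "kwargs": {
  "targets": [
    {"fingers": -1, "x": 0, "y": 0, "z": 0.003, "wx": 0, "wy": 0, "wz": 0},
    {"fingers": -1, "x": 0, "y": 0, "z": 0.006, "wx": 0, "wy": 0, "wz": 0},
    {"fingers": -1, "x": 0, "y": 0, "z": 0.008, "wx": 0, "wy": 0, "wz": 0},
    {"fingers": -1, "x": 0, "y": 0, "z": 0.0095, "wx": 0, "wy": 0, "wz": 0},
    {"fingers": -1, "x": 0, "y": 0, "z": 0.01, "wx": 0, "wy": 0, "wz": 0}
  ]
}}

```text
time: 7.37
ee_pos: [0.6608, 0.1465, 0.1138]
tcp_rot: [-180.0, 0.0, 96.6]
wrist_force: [-0.8, 0.9, -2.2]
opening: 0.0129
```

Run:
```python
from h import *
p,d=bot.camera("scene");np.save("s3_d.npy",d);np.save("s3_p.npy",p)
cv2.imwrite("pics/g5.png",cv2.resize(p[100:240,400:540],None,fx=4,fy=4,interpolation=cv2.INTER_CUBIC));go(.6605,.1455,.112,96.6)
```

```text
t 7.4167 pos [0.6608 0.1465 0.1139] rot [-179.99    0.     96.64] F [-0.3  0.5 -1.2] op 0.0133
shift [-0.001  -0.0004  0.0019] rotvec [-0.01  0.    0.04]
```

View pics/g5.png

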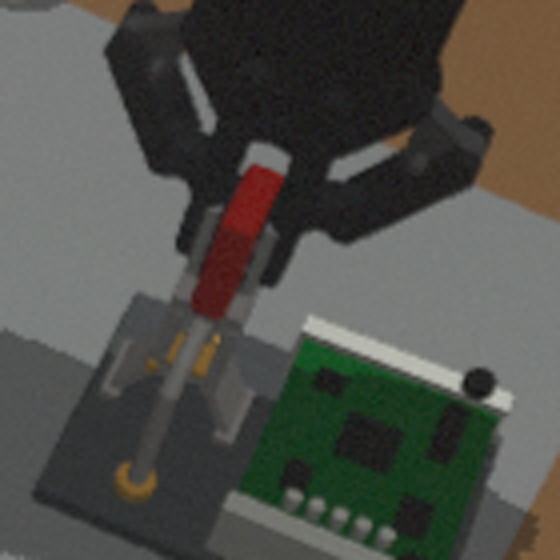

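The brass gate is now level beneath the bar (crop (195,352)), and no push force remains. Press 2 mm more to seat it against the crown.

{"fn": "play_rows", "kwargs": {
  "targets": [
    {"fingers": -1, "x": 0, "y": 0, "z": 0.001, "wx": 0, "wy": 0, "wz": 0},
    {"fingers": -1, "x": 0, "y": 0, "z": 0.002, "wx": 0, "wy": 0, "wz": 0},
    {"fingers": -1, "x": 0, "y": 0, "z": 0.002, "wx": 0, "wy": 0, "wz": 0}
  ]
}}

```text
time: 7.67
ee_pos: [0.6608, 0.1465, 0.1122]
tcp_rot: [-180.0, 0.0, 96.6]
wrist_force: [0.8, -0.2, -1.4]
opening: 0.0131
```

{"fn": "play_rows", "kwargs": {
  "targets": [
    {"fingers": -0.55, "x": 0, "y": 0, "z": 0, "wx": 0, "wy": 0, "wz": 0},
    {"fingers": -0.45, "x": 0, "y": 0, "z": 0, "wx": 0, "wy": 0, "wz": 0},
    {"fingers": -0.2, "x": 0, "y": 0, "z": 0, "wx": 0, "wy": 0, "wz": 0},
    {"fingers": 0.2, "x": 0, "y": 0, "z": 0, "wx": 0, "wy": 0, "wz": 0},
    {"fingers": 0.3, "x": 0, "y": 0, "z": 0, "wx": 0, "wy": 0, "wz": 0},
    {"fingers": 0.3, "x": 0, "y": 0, "z": 0, "wx": 0, "wy": 0, "wz": 0}
  ]
}}

```text
time: 8.17
ee_pos: [0.6608, 0.1466, 0.1124]
tcp_rot: [180.0, -0.0, 96.6]
wrist_force: [0.5, -0.1, -0.7]
opening: 0.0553
```

Run:
```python
from h import *
p,d=bot.camera("scene")
cv2.imwrite("pics/g6.png",cv2.resize(p[100:240,400:540],None,fx=4,fy=4,interpolation=cv2.INTER_CUBIC));go(.6605,.1455,.22,96.6)
```

```text
t 8.2167 pos [0.6608 0.1465 0.1124] rot [179.99  -0.    96.64] F [-1.  -1.4 -0.9] op 0.0555
shift [-0.001  -0.0004 -0.1076] rotvec [ 0.01 -0.    0.04]
```

View pics/g6.png

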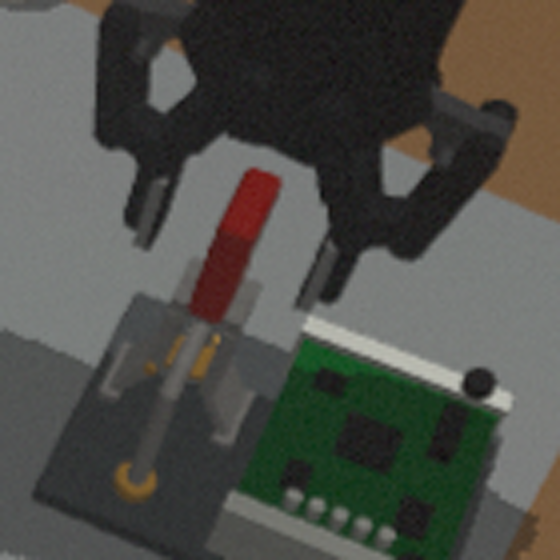

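The fingers are clear and the tag hangs upright. Retreat upward.

{"fn": "play_rows", "kwargs": {
  "targets": [
    {"fingers": 0.3, "x": 0, "y": 0, "z": -0.015, "wx": 0, "wy": 0, "wz": 0},
    {"fingers": 0.3, "x": 0, "y": 0, "z": -0.04, "wx": 0, "wy": 0, "wz": 0},
    {"fingers": 0.3, "x": 0, "y": 0, "z": -0.07, "wx": 0, "wy": 0, "wz": 0},
    {"fingers": 0.3, "x": 0, "y": 0, "z": -0.1, "wx": 0, "wy": 0, "wz": 0},
    {"fingers": 0.3, "x": 0, "y": 0, "z": -0.12, "wx": 0, "wy": 0, "wz": 0},
    {"fingers": 0.3, "x": 0, "y": 0, "z": -0.12, "wx": 0, "wy": 0, "wz": 0},
    {"fingers": 0.3, "x": 0, "y": 0, "z": -0.12, "wx": 0, "wy": 0, "wz": 0},
    {"fingers": 0.3, "x": 0, "y": 0, "z": -0.12, "wx": 0, "wy": 0, "wz": 0}
  ]
}}

```text
time: 8.88
ee_pos: [0.6607, 0.1465, 0.2314]
tcp_rot: [-179.9, 0.0, 96.6]
wrist_force: [0.7, 0.7, -0.2]
opening: 0.0558
```

Run:
```python
from h import *
p,d=bot.camera("scene")
a=cv2.resize(p[120:240,400:520],None,fx=4,fy=4,interpolation=cv2.INTER_CUBIC);b=cv2.resize(p[80:180,280:380],(300,300))
cv2.imwrite("pics/g7.png",np.hstack([a,cv2.copyMakeBorder(b,0,180,0,0,0)]))
W=cloud("scene",d);hsv=cv2.cvtColor(p,cv2.COLOR_BGR2HSV)
m=((hsv[...,0]<8)|(hsv[...,0]>172))&(hsv[...,1]>150)&(W[...,2]>.08);m[:, :420]=0;m[:,520:]=0;m[:120]=0;m[220:]=0
L=R.from_euler('z',6.6,degrees=True).inv().apply(W[m]-[.6597,.1455,.024]);print(len(L),np.percentile(L,[2,50,98],axis=0).round(4))
t=W[m];t=t[t[:,2]>.135];print(rect(t))
w=W[90:150,325:350].reshape(-1,3);t=w[(w[:,2]>.108)&(w[:,2]<.13)];print("yellow",rect(t))
go(.66,.1455,.23,96.6)
```

```text
300 [[-0.006  -0.0183  0.0745]
 [-0.0002 -0.015   0.1155]
 [ 0.0057  0.0153  0.1192]]
(array([659.6, 144.5]), array([12.8, 37. ]), 7.0)
yellow (array([451.1, 146.2]), array([14.9, 36.4]), 15.0)
t 8.9333 pos [0.6605 0.1465 0.2308] rot [-1.7989e+02  1.0000e-02  9.6640e+01] F [ 0.7  0.5 -0.5] op 0.0557
shift [-0.0009 -0.0006  0.0008] rotvec [-0.11  0.01  0.04]
```

View pics/g7.png

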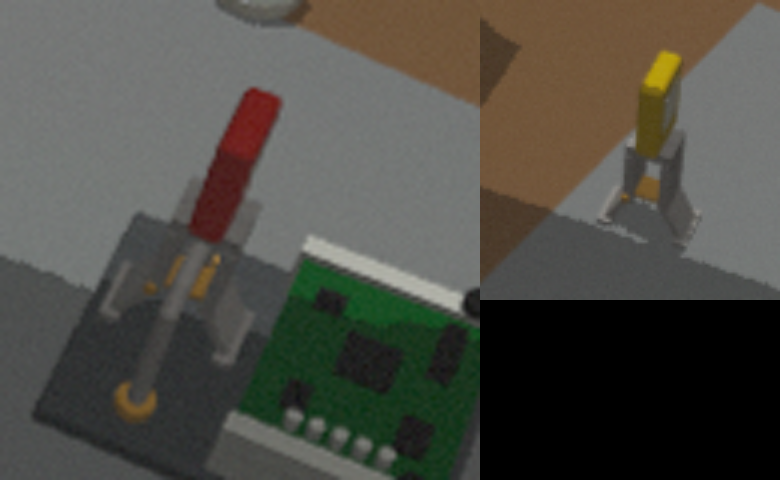

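The red tag hangs upright at its seated height with the gate beneath the bar (crop (192,275)). The yellow tag has not moved. Hand in.

```bash
python3 -c "
from workcell import bot
print(bot.job_done())"
```

```text
the job is handed in; nothing more can be done
None
```

The red tag is hooked on the green board's loop and released, and I handed the job in at about 9 s of the 37 s allowed. I gripped it by its paddle, pushed it straight down over the bar and then drew the arm back clear above it.

My last checks before handing in:
- **Seating:** the red tag hangs upright. The paddle is centred within about 1 mm of the bar, turned 7.0° against the loop's 6.6°. Its height puts the bar's centre at about tag z 55–57 mm.
- **Gate:** it shows level beneath the bar in the picture. I judged this by eye and did not measure its angle.
- **Yellow tag:** it is within about 1 mm of its start position.
- **Gripper:** it is open, about 85 mm above the tag's top, and the wrist force is near zero.

The first move call was refused because its rows were incomplete, so nothing moved then. No check failed or disagreed.

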